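# Hold the bag clip open around the recipe card's edge

### The arm

A 6-joint arm with a two-finger parallel gripper is mounted at the origin on the work surface. World frame = base frame: x ahead of the robot, y to its left, z up, the work surface at z = 0. Lengths are in m, angles in degrees, forces in N, time in s.
With the tool pointing down it reaches from about 0.25 to 0.8 m from the base axis. Payload 3.9 kg.
Tool frame: the origin (TCP) lies on the centre line of the jaws, within the pads' length; the fingertips stand 17 mm ahead of it and the grasp point (between the pads) lies 2 mm behind it; z points along the fingers, y is the line along which they close (so a half turn about z gives the same grasp; the last joint's range is limited). The gripper opens to 85 mm and grips with 20 to 120 N. Pads are 22 mm wide; open, the fingers measure 114 mm over their backs; the gripper's body (76 mm by 85 mm) begins 54 mm behind the grasp point. The pads swing forward as they close: fully open they stand 13 mm farther back than shut.
Start: joints at [72.25, 14.897, -7.913, 67.191, 0, 90], TCP at [0.16, 0.5, 0.248] pointing down, gripper open.
Joint ranges: [-159.42, 159.42], [-47.68, 98.78], [-73.54, 78.23], [-108.79, 121.32], [-90, 84.71], [-180, 180]. Speed limits (degrees/s): [147.25, 147.25, 180, 180, 180, 180].

### API

Orientations are given as a 3x3 rotation matrix whose columns are the frame's x, y, z axes.
In Python, from cell import env gives the robot as it stands.
- The arm moves only by the tool play_rows, never from a script. Its argument "targets" is a list of rows, each a list of 4 numbers: the shift along the world's x, y, z in cm, then the turn about the world's z in degrees. A call has exactly 5 rows; each row shifts and turns the commanded pose from where the row before left it; what a row does not reach is not made up. A row lasts 1/10 s, in which the tool goes at most 50 mm and 8.59 degrees, less where a joint would pass 70% of its speed; a pose out of reach is approached as far as the arm can. A call is refused whole if a number of a shift passes 5 or a number of a turn 8.59, either way. A call with a gripper value outside its range is refused whole. "claw" is the opening, from 0 (shut) to 1 (fully open), set as the call begins (left out, the last holds). The fingers move at their own pace and stop on an object; "squeeze" is the grip in N (left out, the last holds). Time passes only in rows, so rows that do not move let the fingers close, or fill a call up. It gives the time, the measured TCP pose, the force, the opening and the grip force at its end, in the units of the state.
- env.get_state(): the state, without advancing time (a new reading comes with each control period).
- env.capture(name): name is "side" or "top" or "wrist"; returns a dict with "img" (384x512x3 uint8, red, green, blue), "camera_matrix" (3x3 intrinsics, pixels), "position" and "rotation" of the camera in the world; the wrist camera has in their place "tool_from_camera" (4x4, takes a point from camera to tool coordinates, whose origin is the TCP and whose axes are the flange's). Camera axes: x right, y up, looking along -z (the intrinsics and any distortion apply to the point x, -y, -z); pixel columns grow to the right and rows downward; lengths in m; the calibration is good to about 2 mm. A picture is of the moment at which its call begins: read the wrist's pose just before it. There is no depth.
- env.hand_in(): hands the job in; it is judged then, once.
Trained networks look in a picture, given as the dict that the camera call returned (one of the last four; its "shot" number tells which), for a name from the list of things; names that differ only in an ending like _2 or _b are one class to them, and where a whole thing is asked for, a point or a joint stands for the part that bears it (a point fixed in the world has none). Each returns a list of dicts, best first, with "p" (0 to 1); they miss things now and then, are a little off and sometimes report something else, mostly with a low value. They report only what shows in the picture. A call takes as long as a camera call. They do not tell look-alikes from the thing itself.
- env.find_in(picture, name): "point" ([column, row] in pixels, amid what is visible of it).
- env.trace(picture, name): "pixels" (384x512 bool, what is visible of it) and "point" ([column, row] in pixels, amid what is visible of it).
- env.tip_of(picture, name): "point" ([column, row] in pixels: a listed point, or the origin of a listed thing).
The state is a dict: "t": time; "joint_positions": joint angles; "dq": joint speeds; "joint_efforts": joint torques, N m; "tcp_pos": TCP position; "tcp_rot": TCP orientation; "force": force on the tool from outside, world axes, zero at the start; "ft_torque": the same for the moment, N m; "finger_gap": finger opening in m; "grasp_force": force on a finger pad.
Only numpy, scipy, OpenCV 4.12 (cv2) and the standard library are available. Lean on these libraries where they do the work, as an engineer would, in place of code of your own. Each camera call takes 0.05 s, during which the arm holds its last target. There are 200 camera calls.

### The job

Pick up the big wooden spring clip by its tails, squeeze it wide open and bring its gaping jaws around the upright, robot-facing edge of the taller recipe card, about half-way up, with the edge some 15 mm inside the jaws. Finish while holding it there: clip squeezed open in the gripper, off the counter, not touching the card or its block, so that I can slip a second card in. Do not shove the card stands; leave the mugs, jar and cereal packet alone.

Things in the scene. Friction and masses are not known exactly. Their poses are not given: they have to be found in the camera images.
- clip: Big beech bag clip like an oversized clothes peg, 117 mm long, 24 mm high, 45 g, lying on its side on the counter: hinge pin upright, its two arms left and right. Origin at the foot of the hinge pin. Axes of the left arm: x from tails to jaws (along the closed clip), y to the left arm, z up. When the clip opens by q this frame stands turned +q/2 about z from the clip's middle line.
- clip_grip (a point): Point between the clip's tails, 45 mm behind the hinge pin, half-way up (12 mm): pinch here, closing across the tails. Width over the tails' outsides: closed (splayed) 45 mm here, 52 mm at their ends 15 mm further back, 30 mm near the hinge; squeezed fully, parallel, 26 mm. The squeeze takes 5 N a side to begin, 10 N to the stop; a grip of 20 to 30 N holds it at the stop. Axes as clip.
- clip_pivot (a point): The clip's hinge pin, half-way up the clip (12 mm above its underside). Axes as clip_grip.
- jaw_left (a point): Tip of the left arm's jaw, at its inner face, half-way up; 55 mm ahead of the hinge pin. The jaw is 6 mm thick at the tip and 8.5 mm further back, to the outside of this point. Axes as clip_grip. The middle between jaw_left and jaw_right is the middle of the mouth.
- jaw_right (a point): Tip of the right arm's jaw, at its inner face, half-way up; 55 mm ahead of the hinge pin. Axes of the right arm (same as the left arm's when closed).
- clip_arm (a joint): Opening angle of the clip: 0 closed (spring holds the jaws shut, 1 mm apart), 0.44 fully squeezed (jaw tips 25 mm apart). Wide open means above 0.33.
- tall_edge (a point): The taller recipe card, 4 mm thick, 100 mm wide, upright in a loose wooden block (70 mm along the card, 60 mm across, 30 mm high; 0.6 kg together); its top is 165 mm above the counter. This point: on its upright edge facing the robot, half-way up the part above the block (98 mm above the counter), mid-thickness. Axes: x level from this edge into the card, y across its thickness, z up.
- low_edge (a point): The lower recipe card, the same but with its top only 100 mm above the counter; a bystander, not to be used. The point is on its robot-facing upright edge, 65 mm above the counter. Axes as tall_edge.
- tall_stand: Block and card of the taller card, origin under the middle of the block, which is also the middle of the card's width (50 mm from the edge).
- low_stand: Block and card of the lower card, origin as tall_stand.
- mug_a: Purple mug, 78 mm across, 95 mm high, standing between and beyond the cards; origin under its centre. Bystander.
- mug_b: Purple mug of the same size at the robot's right; origin under its centre. Bystander.
- cereal: Cereal packet 55 x 170 x 235 mm high, standing on the left beside the cards; origin under its centre. Bystander.
- jar: Amber jar with a steel lid, 68 mm across, 100 mm high, at the robot's right; origin under its centre. Bystander.
Things that resemble listed ones, but are neither listed nor needed, are in the scene too. Several things look just like the clip: the one meant starts farthest from the robot's base.

How it is judged:
By the outcome, as a careful person would: the job done as asked, in the order asked, and still so for the second after the job is handed in, while the arm keeps its last pose, push and grip.
It also fails if it takes over 32 s, if anything falls off the work surface, if the arm or the gripper's body presses on something with over 40 N, if the wrist force passes 120 N, or if a joint passes its speed limit or range.

## Working session

There is one attempt and no reset: what is moved stays moved. The work goes in short steps, Python scripts to look and compute and a tool call to move; the robot and the scene stay as the last step left them, time stands still between calls to the robot, and variables do not carry over. Pictures are saved under pics/ and viewed, at most 10 in all, crops included, and the job is handed in when it is done.

Besides the shell and the picture viewer there is one more tool, called after "Emit:" as name(argument=value, ...) on one line, values as JSON. play_rows: Moves the arm, as the interface text tells. Its arguments: {"type":"object","properties":{"targets":{"type":"array","items":{"type":"array","items":{"type":"number"}}},"claw":{"type":"number"},"squeeze":{"type":"number"}},"required":["targets"]}

```bash
mkdir -p pics
cat > h.py <<'E'
import numpy as np, cv2
from cell import env
def cam(p,s=None):
    K=np.array(p["camera_matrix"])
    if "position" in p: return K,np.array(p["position"]),np.array(p["rotation"])
    T=np.array(p["tool_from_camera"]); R=np.array(s["tcp_rot"]); return K,R@T[:3,3]+np.array(s["tcp_pos"]),R@T[:3,:3]
def ray(c,uv):
    K,o,R=c; d=np.linalg.inv(K)@[uv[0],uv[1],1]; d=R@(d*[1,-1,-1]); return o,d/np.linalg.norm(d)
def onz(c,uv,z):
    o,d=ray(c,uv); return o+d*(z-o[2])/d[2]
def tri(c1,u1,c2,u2):
    o1,d1=ray(c1,u1);o2,d2=ray(c2,u2)
    t=np.linalg.lstsq(np.c_[d1,-d2],o2-o1,rcond=None)[0]
    a=o1+t[0]*d1;b=o2+t[1]*d2; return (a+b)/2,np.linalg.norm(a-b)
def proj(c,X):
    K,o,R=c; q=(R.T@(np.array(X)-o))*[1,-1,-1]; q=K@q; return q[:2]/q[2]
E
python3 - <<'E'
from h import *
np.set_printoptions(precision=3,suppress=True)
a=env.capture("side");b=env.capture("top")
cv2.imwrite("pics/a.png",np.vstack([a["img"][:,:,::-1]]))
cv2.imwrite("pics/b.png",b["img"][:,:,::-1])
print([k for k in a.keys()],a["position"],b["position"],a["camera_matrix"])
for n,p in(("side",a),("top",b)):
    c=cam(p)
    for nm,z in(("clip",0),("clip_grip",.012),("clip_pivot",.012),("jaw_left",.012),("jaw_right",.012),("tall_edge",.098),("low_edge",.065),("tall_stand",0),("low_stand",0),("mug_a",0),("cereal",0),("jar",0)):
        for r in env.tip_of(p,nm)[:6]: print(n,nm,round(r["p"],2),np.array(r["point"]),onz(c,r["point"],z))
print(env.get_state()["t"])
E
```

```text
['img', 'camera_matrix', 'position', 'rotation', 'shot'] [ 0.194 -0.847  0.805] [0.284 0.021 1.413] [[382.939   0.    263.297]
 [  0.    382.939 191.436]
 [  0.      0.      1.   ]]
side clip 0.77 [243.3 230.3] [ 0.431 -0.053  0.   ]
side clip 0.75 [255.1 195.5] [0.519 0.092 0.   ]
side clip 0.6 [256.3 194.4] [0.525 0.096 0.   ]
side clip 0.55 [161.6 188.8] [0.232 0.232 0.   ]
side clip 0.53 [207.8 195.1] [0.371 0.146 0.   ]
side clip_grip 0.86 [197.5 189.2] [0.344 0.174 0.012]
side clip_grip 0.82 [254.  219.8] [ 0.472 -0.032  0.012]
side clip_grip 0.8 [177.  181.7] [0.287 0.238 0.012]
side clip_grip 0.73 [239.2 192.2] [0.47  0.112 0.012]
side clip_pivot 0.94 [257.6 193.6] [0.525 0.084 0.012]
side clip_pivot 0.87 [207.6 189.7] [0.375 0.16  0.012]
side clip_pivot 0.76 [163.2 180.7] [0.243 0.26  0.012]
side clip_pivot 0.58 [245.3 224.5] [ 0.441 -0.043  0.012]
side jaw_left 0.83 [222.3 201.5] [0.405 0.084 0.012]
side jaw_left 0.8 [222.6 227.2] [ 0.374 -0.031  0.012]
side jaw_left 0.73 [271.3 200.5] [0.555 0.036 0.012]
side jaw_left 0.58 [143.5 185.7] [0.176 0.254 0.012]
side jaw_right 0
[... 1829 characters left out ...]
0.075 0.012]
top tall_edge 0.84 [316.4 146.8] [ 0.641 -0.186  0.098]
top tall_edge 0.57 [230.3 194.1] [0.499 0.075 0.098]
top tall_edge 0.41 [224.9 206.2] [0.463 0.092 0.098]
top tall_edge 0.39 [182.  151.6] [0.631 0.221 0.098]
top low_edge 0.91 [181.4 148.7] [0.649 0.228 0.065]
top tall_stand 0.89 [311.9 141.3] [ 0.686 -0.188  0.   ]
top tall_stand 0.34 [230.2 192.2] [0.521 0.08  0.   ]
top low_stand 0.86 [183.7 139.3] [0.698 0.231 0.   ]
top mug_a 0.9 [397.3 167.5] [ 0.595 -0.461  0.   ]
top mug_a 0.56 [250.3 115.1] [0.778 0.012 0.   ]
top cereal 0.64 [397.5 211.8] [ 0.451 -0.451  0.   ]
top cereal 0.55 [104.6 180.6] [0.563 0.482 0.   ]
top jar 0.73 [395.9 212.4] [ 0.449 -0.446  0.   ]
1.3
```

View pics/a.png

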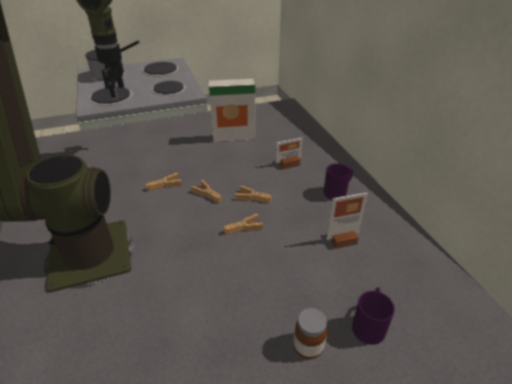

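View pics/b.png

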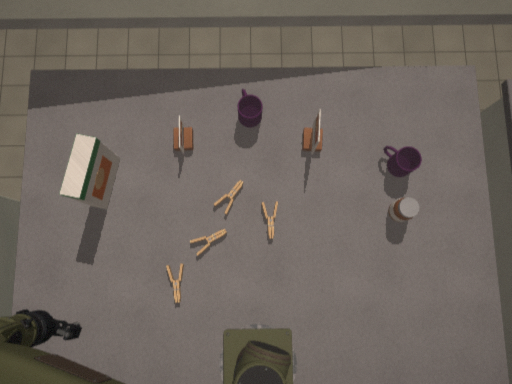

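The top view shows four clips: pivots at about (174,284), (211,240), (229,194) and (268,222). In metres from the base they are 0.35, 0.40, 0.52 and 0.43 away. The clip meant is the farthest one, (229,194), at about (0.51, 0.08). I'll confirm it in a crop and get the card's yaw from the same crop.

Run:
```python
from h import *
np.set_printoptions(precision=3,suppress=True)
b=env.capture("top");c=cam(b)
im=b["img"][:,:,::-1]
cl=cv2.resize(im[160:260,160:290],None,fx=4,fy=4,interpolation=cv2.INTER_CUBIC)
cd=cv2.resize(im[95:195,290:340],None,fx=4,fy=4,interpolation=cv2.INTER_CUBIC)
cv2.imwrite("pics/c.png",np.hstack([cl,cd]))
for n in("tall_stand","tall_edge"):
  for r in env.trace(b,n)[:1]:
    m=r["pixels"];v,u=np.nonzero(m);print(n,r["p"],m.sum(),u.min(),u.max(),v.min(),v.max())
s=env.get_state();print(s["t"],s["tcp_pos"],s["tcp_rot"],s["finger_gap"])
```

```text
tall_stand 0.67 514 302 322 112 151
tall_edge 0.82 594 301 322 109 152
1.45 [0.16  0.5   0.248] [[-0.952  0.305  0.   ]
 [ 0.305  0.952  0.   ]
 [-0.     0.    -1.   ]] 0.08538310491199247
```

View pics/c.png

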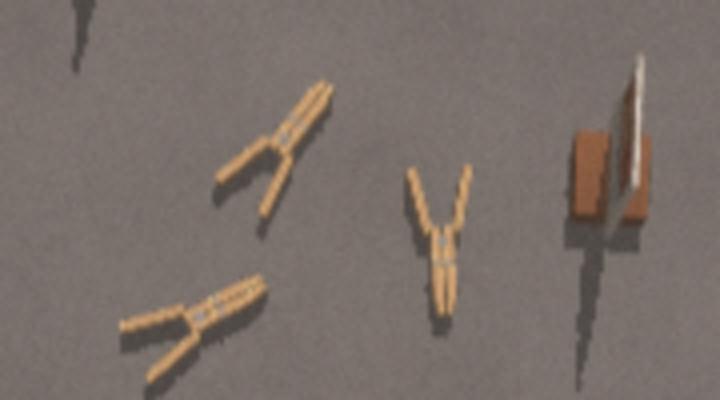

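The crop confirms the farthest clip. Its jaws are at full-image (242,182) and its tail ends at (214,205) and (226,213). The card's top edge runs from (320,109) to (319,142).

Run:
```python
from h import *
np.set_printoptions(precision=3,suppress=True)
c=cam(env.capture("top"))
j=onz(c,(241.7,182),.02);t=onz(c,(220.4,209.1),.02);d=(j-t)[:2];L=np.linalg.norm(d);a=np.degrees(np.arctan2(d[1],d[0]))
print("clip",j,t,L,a,"grip",j[:2]-d/L*.1)
f=onz(c,(320,108.75),.165);n=onz(c,(318.75,141.75),.165);d=(f-n)[:2]
print("card",f,n,np.linalg.norm(d),np.degrees(np.arctan2(d[1],d[0])))
```

```text
clip [0.55  0.042 0.02 ] [0.464 0.11  0.02 ] 0.10892736690801083 -38.257427566078476 grip [0.471 0.104]
card [ 0.737 -0.191  0.165] [ 0.638 -0.183  0.165] 0.10001332470994169 -4.354592081689628
```

Emit:
play_rows(targets=[[2.1,-2.65,-0.5,-1.4],[2.1,-2.65,-0.5,-1.4],[2.1,-2.65,-0.5,-1.4],[2.1,-2.65,-0.5,-1.4],[2.1,-2.65,-0.5,-1.4]], claw=1)

```text
t: 2.0
tcp_pos: [0.2657, 0.3665, 0.2232]
tcp_rot: [[-0.908, 0.419, 0.0], [0.419, 0.908, 0.0], [-0.0, 0.0, -1.0]]
force: [0.4, 0.6, -0.2]
finger_gap: 0.0854
grasp_force: 0.0
```

Emit:
play_rows(targets=[[2.1,-2.65,-0.5,-1.4],[2.1,-2.65,-0.5,-1.4],[2.1,-2.65,-0.5,-1.4],[2.1,-2.65,-0.5,-1.4],[2.1,-2.65,-0.5,-1.4]])

```text
t: 2.5
tcp_pos: [0.3708, 0.2339, 0.1983]
tcp_rot: [[-0.85, 0.527, 0.001], [0.527, 0.85, 0.0], [-0.0, 0.001, -1.0]]
force: [0.4, -0.5, 0.5]
finger_gap: 0.0853
grasp_force: 0.0
```

Emit:
play_rows(targets=[[2.1,-2.65,-0.5,-1.4],[2.1,-2.65,-0.5,-1.4],[2.1,-2.65,-0.5,-1.4],[2.1,-2.65,-0.5,-1.4],[2.1,-2.65,-0.5,-0.9]])

```text
t: 3.0
tcp_pos: [0.4759, 0.1013, 0.1732]
tcp_rot: [[-0.785, 0.62, 0.0], [0.62, 0.785, 0.0], [-0.0, 0.0, -1.0]]
force: [0.2, 1.2, 1.0]
finger_gap: 0.0854
grasp_force: 0.0
```

```bash
cat > w.py <<'E'
from h import *
import sys
np.set_printoptions(precision=3,suppress=True)
s=env.get_state();w=env.capture("wrist");c=cam(w,s)
print(s["t"],s["tcp_pos"],np.degrees(np.arctan2(s["tcp_rot"][1][1],s["tcp_rot"][0][1])),s["finger_gap"],s["grasp_force"],c[1])
cv2.imwrite("pics/%s.png"%sys.argv[1],w["img"][:,:,::-1])
for a in sys.argv[2:]:
    n,z=a.split(":")
    for r in env.tip_of(w,n)[:3]: print(n,round(r["p"],2),np.array(r["point"]),onz(c,r["point"],float(z)))
E
python3 w.py w1 clip_grip:.012 clip_pivot:.012 jaw_left:.012 jaw_right:.012
```

```text
3.0 [0.476 0.101 0.173] 51.694217047581134 0.08537637902321199 0.0 [0.425 0.143 0.3  ]
clip_grip 0.92 [262.  180.1] [0.478 0.107 0.012]
clip_grip 0.55 [247.9  25.9] [0.355 0.186 0.012]
clip_pivot 0.76 [224.9  75.9] [0.375 0.142 0.012]
clip_pivot 0.72 [129.1 233.2] [ 0.434 -0.046  0.012]
jaw_left 0.97 [263.9 268.1] [0.561 0.045 0.012]
jaw_left 0.77 [ 86.4 192.8] [ 0.372 -0.049  0.012]
jaw_right 0.63 [ 91.9 191.4] [ 0.375 -0.043  0.012]
jaw_right 0.6 [206.3 129.6] [0.402 0.095 0.012]
jaw_right 0.59 [257.1 267. ] [0.555 0.039 0.012]
```

View pics/w1.png

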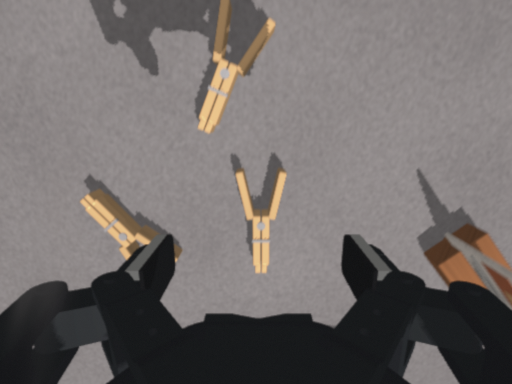

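The target clip is centred: tail ends about (241,172) and (283,172), jaw tip (261,271). Next I work out the grip point.

Run:
```python
from h import *
s=env.get_state();c=cam(env.capture("wrist"),s)
for u in((261,271),(261.5,172),(262,226)): print(onz(c,u,.024))
j=onz(c,(261,271),.024)[:2];t=onz(c,(261.5,172),.024)[:2];d=j-t;L=np.linalg.norm(d);print(L,np.degrees(np.arctan2(d[1],d[0])),t+d/L*.016,j-d/L*.1)
```

```text
[0.55440788 0.04552211 0.024     ]
[0.4670234  0.11453404 0.024     ]
[0.51307656 0.07920645 0.024     ]
0.11134943030788226 -38.2999296070784 [0.47957983 0.10461759] [0.47593017 0.10749991]
```

Emit:
play_rows(targets=[[0.2,0.4,-3.0,0],[0,0,-3.5,0],[0,0,-3.5,0],[0,0,-3.3,0],[0,0,-2.0,0]], claw=1)

```text
t: 3.8
tcp_pos: [0.4749, 0.1074, 0.0185]
tcp_rot: [[-0.787, 0.617, -0.003], [0.617, 0.787, -0.0], [0.002, -0.002, -1.0]]
force: [-0.2, -0.0, 0.4]
finger_gap: 0.0853
grasp_force: 0.0
```

Emit:
play_rows(targets=[[0,0,0,0],[0,0,0,0],[0,0,0,0],[0,0,0,0],[0,0,0,0]], claw=0, squeeze=26)

```text
t: 4.3
tcp_pos: [0.4786, 0.1073, 0.023]
tcp_rot: [[-0.786, 0.619, 0.004], [0.619, 0.786, 0.001], [-0.002, 0.003, -1.0]]
force: [-2.0, 0.6, 8.4]
finger_gap: 0.0249
grasp_force: 27.9
```

Emit:
play_rows(targets=[[0,0,0,0],[0,0,0,0],[0,0,0,0],[0,0,0,0],[0,0,0,0]])

```text
t: 4.8
tcp_pos: [0.4786, 0.1073, 0.023]
tcp_rot: [[-0.785, 0.619, 0.004], [0.619, 0.785, 0.002], [-0.002, 0.004, -1.0]]
force: [-3.3, 0.7, 8.4]
finger_gap: 0.0249
grasp_force: 27.9
```

Emit:
play_rows(targets=[[0,0,0.7,0],[0,0,1.5,0],[0,0,2.5,0],[0,0,2.5,0],[0,0,1.5,0]])

```text
t: 5.3
tcp_pos: [0.4786, 0.1069, 0.1106]
tcp_rot: [[-0.785, 0.619, 0.004], [0.619, 0.785, 0.001], [-0.003, 0.004, -1.0]]
force: [1.1, -0.6, -0.8]
finger_gap: 0.0246
grasp_force: 26.8
```

Emit:
play_rows(targets=[[0,-1.5,0,2],[0,-2.5,0,3],[0,-2.5,0,3],[0,-2.5,0,3],[0,-2.5,0,3]])

```text
t: 5.8
tcp_pos: [0.4777, -0.0093, 0.1088]
tcp_rot: [[-0.913, 0.408, 0.002], [0.408, 0.913, -0.0], [-0.002, 0.001, -1.0]]
force: [-0.0, -0.4, -0.0]
finger_gap: 0.025
grasp_force: 26.8
```

Emit:
play_rows(targets=[[0,-2.5,0,3],[0,-2.5,0,3],[0,-2.5,0,3],[0,-2.5,0,3],[0,-2.5,0,3]])

```text
t: 6.3
tcp_pos: [0.4776, -0.1347, 0.1088]
tcp_rot: [[-0.987, 0.158, 0.002], [0.158, 0.987, -0.001], [-0.002, -0.0, -1.0]]
force: [-0.2, 0.2, -0.8]
finger_gap: 0.0251
grasp_force: 26.8
```

Emit:
play_rows(targets=[[0,-2.5,0,3],[0,-1.5,0,2],[0,0,0,0],[0,0,0,0],[0,0,0,0]])

```text
t: 6.8
tcp_pos: [0.4771, -0.1728, 0.1078]
tcp_rot: [[-0.997, 0.074, 0.0], [0.074, 0.997, 0.0], [-0.0, 0.0, -1.0]]
force: [-0.0, -0.4, -0.8]
finger_gap: 0.0246
grasp_force: 26.8
```

```bash
python3 w.py w2 clip_pivot:.098 jaw_left:.098 jaw_right:.098 tall_edge:.098
```

```text
6.8 [ 0.477 -0.173  0.108] 85.77247776172936 0.024622994177579034 26.846922039985657 [ 0.412 -0.167  0.235]
clip_pivot 0.91 [261.1 326.4] [ 0.529 -0.174  0.098]
clip_pivot 0.65 [419.7 128.4] [ 0.423 -0.09   0.098]
jaw_left 0.6 [418.7  49.7] [ 0.388 -0.093  0.098]
jaw_right 0.59 [253.7 310.9] [ 0.519 -0.177  0.098]
```

View pics/w2.png

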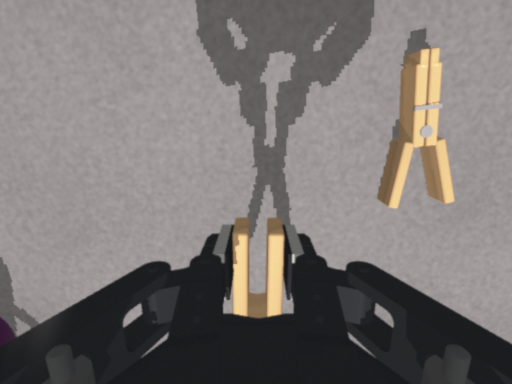

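The clip is held squeezed and straight in the gripper: tails at columns 240 and 275, ends at row 218. The hand hides the jaws, so I check with the side and top cameras.

Run:
```python
from h import *
np.set_printoptions(precision=3,suppress=True)
s=env.get_state();w=env.capture("wrist");c=cam(w,s)
print("tailend",onz(c,(258,220),.110),s["tcp_pos"])
a=env.capture("side");b=env.capture("top");ca,cb=cam(a),cam(b)
t=np.array(s["tcp_pos"]);ax=np.array([.997,-.075,0])
def near(p,n,g):
    r=env.tip_of(p,n); r=[q for q in r if np.linalg.norm(np.array(q["point"])-g)<25]
    print(n,g,[(round(q["p"],2),q["point"]) for q in r[:2]]); return np.array(r[0]["point"]) if r else None
for n,X in(("clip_pivot",t+.045*ax-[0,0,.011]),("jaw_left",t+.1*ax+[0,.0125,-.011]),("jaw_right",t+.1*ax-[0,.0125,.011]),("tall_edge",[.638,-.183,.098])):
    u=near(a,n,proj(ca,X));v=near(b,n,proj(cb,X))
    if u is not None and v is not None: print(n,"expect",X,"tri",tri(ca,u,cb,v))
A=cv2.resize(a["img"][180:255,235:365,::-1],None,fx=6,fy=6,interpolation=cv2.INTER_CUBIC)
cv2.imwrite("pics/s.png",A)
B=cv2.resize(b["img"][100:200,240:340,::-1],None,fx=6,fy=6,interpolation=cv2.INTER_CUBIC)
cv2.imwrite("pics/t.png",B)
print(s["t"])
```

```text
tailend [ 0.459 -0.171  0.11 ] [ 0.477 -0.173  0.107]
clip_pivot [289.087 226.768] [(0.76, [292.0, 225.6])]
clip_pivot [314.488 185.516] []
jaw_left [306.374 220.062] [(0.84, [309.3, 219.0]), (0.72, [293.6, 220.9])]
jaw_left [311.022 167.633] [(0.39, [312.7, 164.3])]
jaw_left expect [ 0.577 -0.168  0.096] tri (array([ 0.584, -0.172,  0.102]), np.float64(0.0025766759433540824))
jaw_right [310.373 226.041] [(0.52, [312.5, 225.6])]
jaw_right [319.316 167.536] []
tall_edge [329.081 218.03 ] [(0.79, [328.3, 218.7])]
tall_edge [315.337 147.716] [(0.67, [314.6, 149.0])]
tall_edge expect [0.638, -0.183, 0.098] tri (array([ 0.636, -0.181,  0.095]), np.float64(0.0018476229344614884))
7.05
```

View pics/s.png

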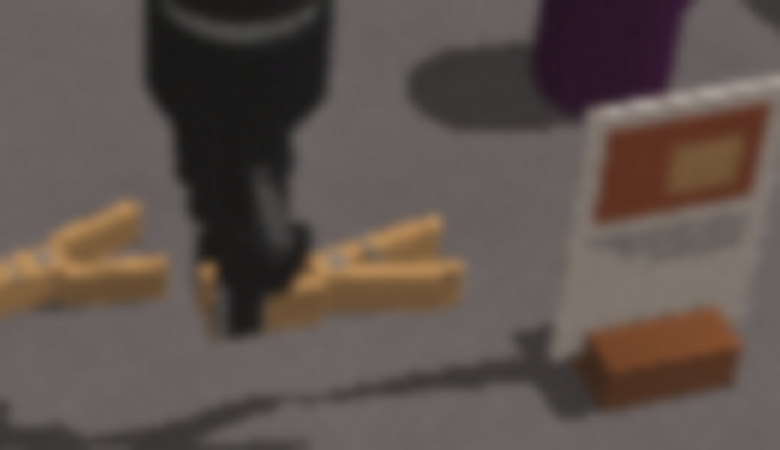

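View pics/t.png

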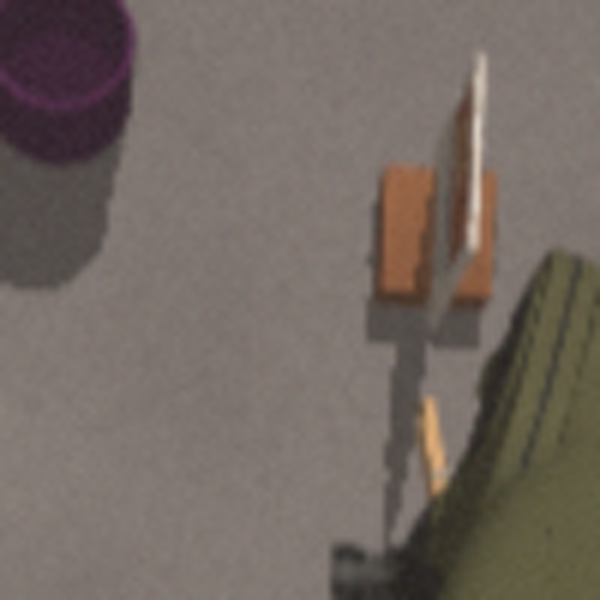

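Emit:
play_rows(targets=[[0.8,0,0,0],[1.0,0,0,0],[1.2,-0.1,0,0],[1.0,0,0,0],[0.5,0,0,0]])

```text
t: 8.1
tcp_pos: [0.524, -0.1747, 0.1073]
tcp_rot: [[-0.997, 0.074, 0.001], [0.074, 0.997, -0.0], [-0.001, -0.0, -1.0]]
force: [0.4, 0.5, 0.2]
finger_gap: 0.0249
grasp_force: 26.8
```

```bash
cat > p.py <<'E'
from h import *
import sys
s=env.get_state();a=env.capture("side");b=env.capture("top");print(s["t"],s["tcp_pos"],s["force"],s["finger_gap"])
A=cv2.resize(a["img"][185:255,270:360,::-1],None,fx=8,fy=8,interpolation=cv2.INTER_CUBIC)[:, :480]
B=cv2.resize(b["img"][130:200,290:330,::-1],None,fx=8,fy=8,interpolation=cv2.INTER_CUBIC)
cv2.imwrite("pics/%s.png"%sys.argv[1],np.hstack([A,B]))
E
python3 p.py q1
```

```text
8.1 [ 0.52398971 -0.17466764  0.10728243] [0.36489024 0.5417966  0.1506962 ] 0.02489024349093675
```

View pics/q1.png

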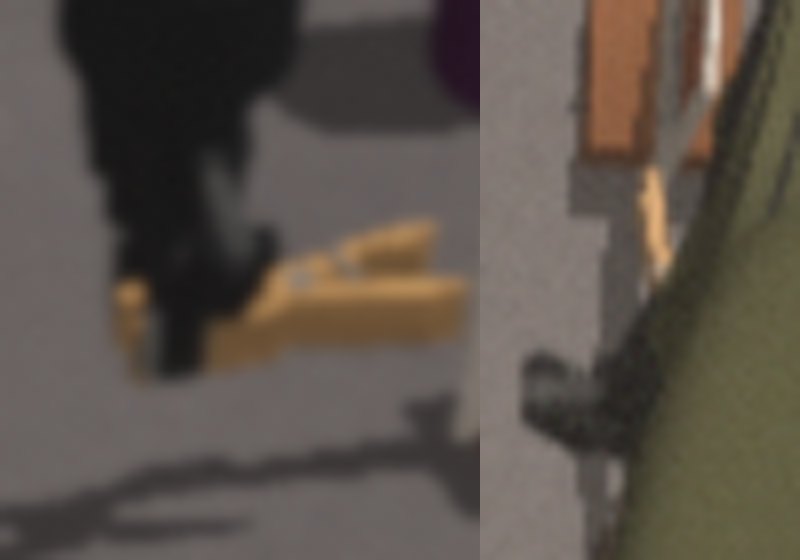

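The top view shows the left jaw tip at full-image (311.5,150.8). The side view shows the right jaw's outer tip corner at (328.5,220.7). Both are short of the card.

Run:
```python
from h import *
np.set_printoptions(precision=4,suppress=True)
a=env.capture("side");ca=cam(a);b=env.capture("top");cb=cam(b)
print("left tip strip centre",onz(cb,(311.5,150.8),.109))
o,d=ray(ca,(328.5,220.7)); print("right outer tip",onz(ca,(328.5,220.7),.109))
t=np.array([.524,-.1747,.0963]);ax=np.array([.9973,-.074,0]);n=np.array([.074,.9973,0])
print("exp",t+.1*ax+.0155*n, t+.1*ax-.0185*n)
for nm in("jaw_left","jaw_right","tall_edge"):
  for p,c,z in((a,ca,.098),(b,cb,.098)):
    print(nm,[(round(r["p"],2),np.array(r["point"]),onz(c,r["point"],z)) for r in env.tip_of(p,nm)[:8] if abs(r["point"][0]-322)<16 and abs(r["point"][1]-(219 if p is a else 150))<14])
```

```text
left tip strip centre [ 0.6256 -0.1694  0.109 ]
right outer tip [ 0.6246 -0.2022  0.109 ]
exp [ 0.6249 -0.1666  0.0963] [ 0.6224 -0.2006  0.0963]
jaw_left [(0.72, array([323.4, 215.6]), array([ 0.6279, -0.1689,  0.098 ]))]
jaw_left [(0.53, array([311.8, 149.9]), array([ 0.6313, -0.172 ,  0.098 ]))]
jaw_right [(0.54, array([328.3, 226.5]), array([ 0.6202, -0.2122,  0.098 ]))]
jaw_right []
tall_edge [(0.88, array([328.3, 220.1]), array([ 0.6321, -0.1897,  0.098 ]))]
tall_edge [(0.98, array([315.9, 150.1]), array([ 0.6305, -0.1844,  0.098 ]))]
```

Emit:
play_rows(targets=[[0.5,0,0,0],[0.6,0,0,0],[0.6,0,0,0],[0.5,0,0,0],[0.4,0,0,0]])

```text
t: 9.1
tcp_pos: [0.5488, -0.1745, 0.1073]
tcp_rot: [[-0.997, 0.074, 0.0], [0.074, 0.997, -0.0], [-0.0, -0.0, -1.0]]
force: [-0.2, -0.3, -0.6]
finger_gap: 0.0252
grasp_force: 26.8
```

Emit:
play_rows(targets=[[0,0,0,0],[0,0,0,0],[0,0,0,0],[0,0,0,0],[0,0,0,0]])

```text
t: 9.6
tcp_pos: [0.5479, -0.1745, 0.1073]
tcp_rot: [[-0.997, 0.074, -0.0], [0.074, 0.997, 0.0], [0.0, 0.0, -1.0]]
force: [0.3, -0.0, -1.0]
finger_gap: 0.0248
grasp_force: 26.8
```

```bash
sed -i 's/\[:, :480\]//; s/,290:330,/,300:330,/; s/270:360/290:360/' p.py; python3 p.py q2
```

```text
9.6 [ 0.54786059 -0.17449351  0.10734491] [ 0.28637972 -0.04316892 -1.02688185] 0.024786737574497317
```

View pics/q2.png

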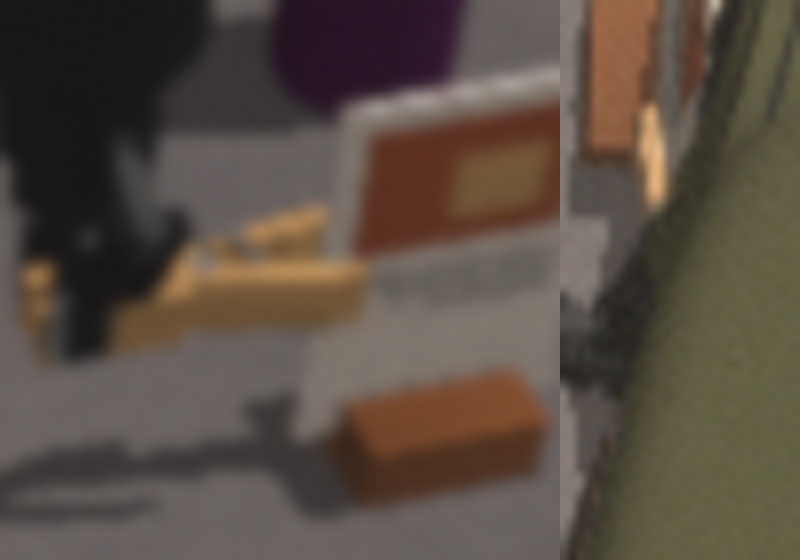

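The card edge now lies between the jaws: the right jaw tip is in front of it at (336,218) and the left jaw passes behind it. Next I check the depth numerically.

Run:
```python
from h import *
np.set_printoptions(precision=4,suppress=True)
a=env.capture("side");ca=cam(a);b=env.capture("top");cb=cam(b)
print(onz(ca,(335.9,217.75),.109),onz(cb,(311.5,143.1),.109))
for z in(.165,.109,.0): print(z,proj(ca,(.637,-.183,z)))
for u in((290+345/8,185+103/8),): print("corner z.165",onz(ca,u,.165))
for p,c in((a,ca),(b,cb)):
  print([(round(r["p"],2),r["point"],onz(c,r["point"],.098)) for r in env.tip_of(p,"tall_edge")[:1]])
print(env.get_state()["t"])
```

```text
[ 0.649  -0.1985  0.109 ] [ 0.6495 -0.1703  0.109 ]
0.165 [331.7006 199.2464]
0.109 [329.2231 215.1186]
0.0 [324.8464 243.1573]
corner z.165 [ 0.6433 -0.1792  0.165 ]
[(0.93, [328.0, 216.8], array([ 0.6376, -0.1775,  0.098 ]))]
[(0.58, [316.4, 149.0], array([ 0.6339, -0.1861,  0.098 ]))]
9.9
```

The tips are about 10–11 mm past the edge, so I advance 4 mm more.

Emit:
play_rows(targets=[[0.2,0,0,0],[0.2,0,0,0],[0,0,0,0],[0,0,0,0],[0,0,0,0]])

```text
t: 10.4
tcp_pos: [0.552, -0.1745, 0.1072]
tcp_rot: [[-0.997, 0.074, -0.0], [0.074, 0.997, 0.0], [0.0, 0.0, -1.0]]
force: [0.7, -0.1, -0.3]
finger_gap: 0.0247
grasp_force: 26.8
```

Emit:
play_rows(targets=[[0,0,0,0],[0,0,0,0],[0,0,0,0],[0,0,0,0],[0,0,0,0]])

```text
t: 10.9
tcp_pos: [0.552, -0.1745, 0.1073]
tcp_rot: [[-0.997, 0.074, -0.0], [0.074, 0.997, 0.0], [0.0, 0.0, -1.0]]
force: [0.3, 0.1, -0.5]
finger_gap: 0.0256
grasp_force: 26.8
```

```bash
python3 p.py q3
```

```text
10.9 [ 0.55204059 -0.17448006  0.10731273] [ 0.27208861  0.11162416 -0.47755387] 0.025550310409996845
```

View pics/q3.png

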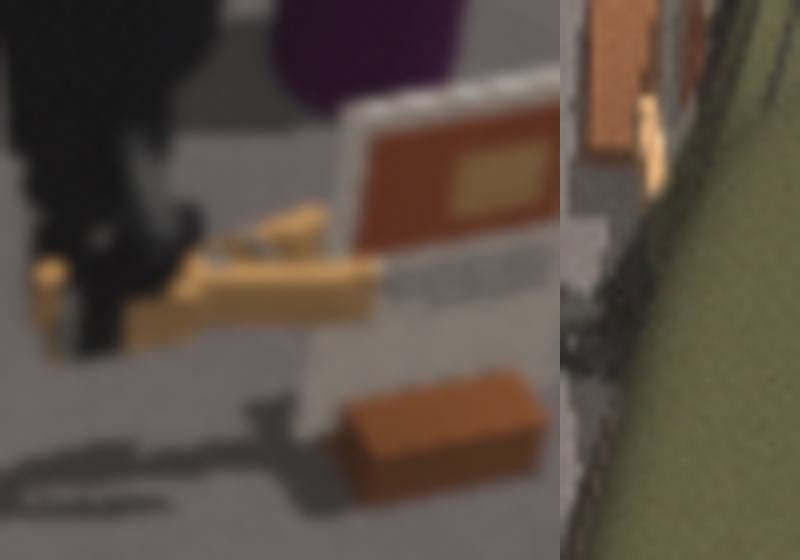

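The card edge is between the open jaws: the right tip is at about (337,218), in front of the card, and the left jaw is behind it. The card hasn't moved and there is no contact force, so I hand in.

```bash
python3 -c "
from cell import env; print(env.hand_in())"
```

```text
the job is handed in; nothing more can be done
None
```

I handed in with the farthest clip held squeezed open off the counter. Its jaws are around the taller card's robot-facing edge, about half-way up and roughly 14 mm in by camera estimate, with no contact force measured and the card unmoved in the pictures.

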